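# Put the closed paint jars away in the caddy

## Task

Clear up the painting table: put the three closed paint jars, the ones with lids, away in the wooden caddy, each standing upright on the floor of the well that matches its size (widest jar in the widest well, narrowest in the narrowest). The open, empty jars without lids do not belong in it: leave them standing where they are.

Things in the scene. Friction and masses are not known exactly. Their poses are not given: they have to be found in the camera images.
- jar_large_center (a point): closed paint jar, the widest of the three closed ones, 64 mm in diameter, 66 mm tall, with a flat bare-metal screw lid of the same diameter, standing upright loose on the table. Rigid, plain cylinder; may be held at any height. This point is its centre, on its axis half-way up (33 mm above its underside); z is its axis, up.
- jar_medium_center (a point): closed paint jar, the middle one in width and the tallest, 48 mm in diameter, 80 mm tall, with a flat bare-metal screw lid of the same diameter, standing upright loose on the table. Rigid, plain cylinder; may be held at any height. This point is its centre, on its axis half-way up (40 mm above its underside); z is its axis, up.
- jar_small_center (a point): closed paint pot (a narrow canister), the narrowest of the three closed ones, 30 mm in diameter, 58 mm tall, with a flat bare-metal screw lid of the same diameter, standing upright loose on the table. Rigid, plain cylinder; may be held at any height. This point is its centre, on its axis half-way up (29 mm above its underside); z is its axis, up.
- well_large: widest well of the caddy: fixed pale wood block 92 x 92 mm, 18 mm high, with a round well 82 mm wide, 14 mm deep, cork floor 4 mm above the table. Origin: block centre, on the table; y along the row of wells, x across it, z up. The 3 blocks stand side by side in changing order in a fixed dark wood frame 104 x 288 mm, 22 mm high, 6 mm walls, brass handle at each end.
- well_medium: middle-sized well of the caddy: fixed pale wood block 92 x 92 mm, 18 mm high, with a round well 64 mm wide, 14 mm deep, cork floor 4 mm above the table. Origin: block centre, on the table; y along the row of wells, x across it, z up. The 3 blocks stand side by side in changing order in a fixed dark wood frame 104 x 288 mm, 22 mm high, 6 mm walls, brass handle at each end.
- well_small: narrowest well of the caddy: fixed pale wood block 92 x 92 mm, 18 mm high, with a round well 46 mm wide, 14 mm deep, cork floor 4 mm above the table. Origin: block centre, on the table; y along the row of wells, x across it, z up. The 3 blocks stand side by side in changing order in a fixed dark wood frame 104 x 288 mm, 22 mm high, 6 mm walls, brass handle at each end.
- open_large_center (a point): look-alike: wide jar, open and empty with no lid (a hollow is seen from above), 64 mm in diameter, 62 mm tall, wall 3 mm, standing upright loose on the table. It is not to be put away and must stay where it stands. This point is its centre, half-way up; z is its axis, up.
- open_medium_center (a point): look-alike: middle-sized jar, open and empty with no lid (a hollow is seen from above), 48 mm in diameter, 72 mm tall, wall 3 mm, standing upright loose on the table. It is not to be put away and must stay where it stands. This point is its centre, half-way up; z is its axis, up.
- open_small_center (a point): look-alike: narrow canister, open and empty with no lid (a hollow is seen from above), 30 mm in diameter, 50 mm tall, wall 3 mm, standing upright loose on the table. It is not to be put away and must stay where it stands. This point is its centre, half-way up; z is its axis, up.
- open_tumbler_center (a point): look-alike: tapered tumbler (44 mm across at the foot, 58 mm at the rim), open and empty with no lid (a hollow is seen from above), 58 mm in diameter, 78 mm tall, wall 3 mm, standing upright loose on the table. It is not to be put away and must stay where it stands. This point is its centre, half-way up; z is its axis, up.
Mind the look-alikes: they are no part of the job. What is shaped like the well_large but orange, purple or red is not meant.

How it is judged:
By the outcome, as a careful person would: the job done as asked, in the order asked, and still so for the second after the job is handed in, with the robot touching nothing.
It also fails if it takes over 83 s, if anything falls off the work surface, if the arm or the gripper's body presses on something with over 40 N, if the wrist force passes 120 N, or if a joint passes its speed limit or range.

## Robot

A 6-joint arm with a two-finger parallel gripper is mounted at the origin on the work surface. World frame = base frame: x ahead of the robot, y to its left, z up, the work surface at z = 0. Lengths are in m, angles in degrees, forces in N, time in s.
With the tool pointing down it reaches from about 0.35 to 0.875 m from the base axis. Payload 4.2 kg.
Tool frame: the origin (TCP) lies on the centre line of the jaws, within the pads' length; the fingertips stand 22 mm ahead of it and the grasp point (between the pads) lies 3 mm ahead of it (r.tcp_to_tips is the distance from the TCP to the fingertips, in m); z points along the fingers, y is the line along which they close (so a half turn about z gives the same grasp; the last joint's range is limited). The gripper opens to 87 mm and grips with 3 to 60 N. Pads are 19 mm wide; open, the fingers measure 117 mm over their backs; the gripper's body (75 mm by 190 mm) begins 51 mm behind the grasp point.
Start: joints at [-60.928, 22.042, 0.453, 0, -68.411, -14.817], TCP at [0.154, -0.606, 0.245] pointing down, gripper open.
Joint ranges: [-179.83, 179.83], [-69.29, 118.12], [-61.27, 80.66], [-181.25, 117.63], [-171.15, -9.14], [-177.46, 177.46]. Speed limits (degrees/s): [159.86, 159.86, 180, 180, 180, 180].

## Interface

Orientations are given as a 3x3 rotation matrix whose columns are the frame's x, y, z axes.
In Python, from station import r gives the robot as it stands.
- The arm moves only by the tool apply_moves, never from a script. Its argument "plan" is a list of rows, each an object with "grip": the opening, from 0 (shut) to 1 (fully open); "offset": the shift along the tool's x, y, z in cm, a list of three; "spin": the turn about the tool's z in rad. A call has 1 to 5 rows; each row is the pose to reach, as a shift and turn from the pose commanded when the call began, along the tool's axes at that moment; what a row does not reach only later rows make up. A row lasts 1/10 s, in which the tool goes at most 50 mm and 8.59 degrees, less where a joint would pass 70% of its speed; a pose out of reach is approached as far as the arm can. A call with a gripper value outside its range is refused whole. The fingers move at their own pace and stop on an object; the grip force is fixed at half the most. Time passes only in rows, so rows that repeat a pose let the fingers close. It gives the time, the measured TCP pose, the force, the opening and the grip force at its end, in the units of the state.
- r.sense(): the state, without advancing time (a new reading comes with each control period).
- r.capture(name): name is "scene" or "top"; returns a dict with "img" (420x560x3 uint8, blue, green, red), "depth" (420x560 float32, m along the optical axis (not along the pixel's ray), 0 where there is no reading), "mtx" (3x3 intrinsics, pixels), "R" (3x3) and "t" (3): a world point X has camera coordinates R X + t. Camera axes: x right, y down, z forward; pixel columns grow to the right and rows downward; lengths in m; the calibration is good to about 2 mm. A picture is of the moment at which its call begins.
- r.finish_job(): hands the job in; it is judged then, once.
The state is a dict: "time_s": time; "joints": joint angles; "joint_velocities": joint speeds; "effort": joint torques, N m; "tcp_pos": TCP position; "ee_rot": TCP orientation; "wrist_force": force on the tool from outside, world axes, zero at the start; "moment": the same for the moment, N m; "gripper_width": opening from 0.0 (shut) to 1.0 (fully open); "gripper_force": force on a finger pad.
Only numpy, scipy, OpenCV 4.12 (cv2) and the standard library are available. Lean on these libraries where they do the work, as an engineer would, in place of code of your own. Each camera call takes 0.05 s, during which the arm holds its last target. There are 200 camera calls.

## Working session

There is one attempt and no reset: what is moved stays moved. The work goes in short steps, Python scripts to look and compute and a tool call to move; the robot and the scene stay as the last step left them, time stands still between calls to the robot, and variables do not carry over. Pictures are saved under pics/ and viewed, at most 14 in all, crops included, and the job is handed in when it is done.

Besides the shell and the picture viewer there is one more tool, called after ">>>" by a JSON object that holds its "name" and its "arguments", one argument or row to a line. apply_moves: Moves the arm, as the interface text tells. Its arguments: {"type":"object","properties":{"plan":{"type":"array"}},"required":["plan"]}

```bash
mkdir -p pics; ls; python3 - <<'E'
from station import r
import cv2,numpy as np,pickle
d={}
for n in("scene","top"):
    c=r.capture(n);d[n]=c;cv2.imwrite(f"pics/{n}0.png",c["img"])
    print(n,c["mtx"].tolist(),c["R"].round(3).tolist(),c["t"].round(3).tolist())
pickle.dump(d,open("c0.pkl","wb"))
s=r.sense();print(s["tcp_pos"],np.round(s["ee_rot"],3).tolist(),s["time_s"],r.tcp_to_tips)
E
```

```text
pics
scene [[401.0329308696454, 0.0, 280.0485940166048], [0.0, 401.0329308696454, 205.84420112726693], [0.0, 0.0, 1.0]] [[-0.081, 0.997, 0.016], [0.704, 0.069, -0.707], [-0.705, -0.046, -0.707]] [0.042, -0.291, 1.256]
top [[465.3970795990301, 0.0, 278.702872857938], [0.0, 465.3970795990301, 204.8362143384763], [0.0, 0.0, 1.0]] [[-0.011, -1.0, -0.017], [-0.992, 0.013, -0.126], [0.127, 0.016, -0.992]] [0.03, 0.511, 1.201]
[ 0.15379657 -0.60526246  0.24356844] [[-0.969, -0.246, -0.001], [-0.246, 0.969, 0.002], [0.0, 0.002, -1.0]] 0.1 0.022
```

View pics/top0.png

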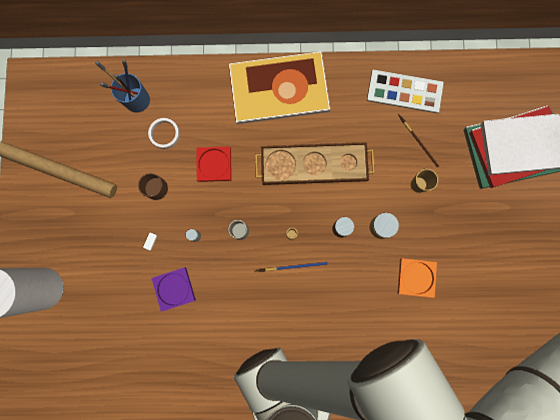

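View pics/scene0.png

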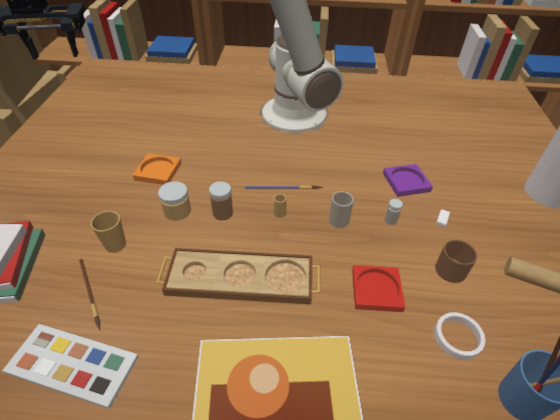

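The top view has x pointing up in the image and y to the left.

- **Grey lids:** (386,225) large, (344,227) medium, (192,235) small.
- **Could be mistaken for them:** open medium (238,229), open small (292,233), tumbler (425,180), open large (153,186), eraser (150,241).
- **Caddy wells:** large (281,163), medium (315,162), small (348,161). The coloured single trays at (213,163), (173,288) and (418,278) are decoys.

I choose the three grey flat lids and check them in a crop.

```bash
cat > h.py <<'E'
import numpy as np,cv2
def ray(c,uv,z):
    d=np.linalg.inv(c["mtx"])@np.array([uv[0],uv[1],1.]); o=-c["R"].T@c["t"]; d=c["R"].T@d
    return o+d*(z-o[2])/d[2]
def cloud(c):
    v,u=np.mgrid[:420,:560]; P=np.stack([u,v,np.ones_like(u)],-1)@np.linalg.inv(c["mtx"]).T*c["depth"][...,None]
    return (P-c["t"])@c["R"]
E
python3 - <<'E'
import pickle,cv2,numpy as np
from h import *
d=pickle.load(open("c0.pkl","rb"));c=d["top"];W=cloud(c)
for n,uv,z in(("L",(386,225),.066),("M",(344,227),.08),("S",(192,235),.058),("oM",(238,229),.072),("oS",(292,233),.05),("oT",(425,180),.078),("oL",(153,186),.062)):
    m=np.zeros((420,560),np.uint8);m[uv[1]-18:uv[1]+19,uv[0]-18:uv[0]+19]=1
    m=(m>0)&(abs(W[...,2]-z)<.008)&(c["depth"]>0)
    v,u=np.nonzero(m);(cx,cy),rad=cv2.minEnclosingCircle(np.c_[u,v].astype(np.float32))
    P=ray(c,(cx,cy),z);print(n,len(u),"medz",np.median(W[m][:,2]).round(4),"pos",P.round(4),"diam",round(2*rad*1.15/465,4), "reach",np.hypot(*P[:2]).round(3))
# frame: top of caddy
m=(abs(W[...,2]-.019)<.012);m[:140]=0;m[190:]=0;m[:,:255]=0;m[:,376:]=0
hsv=cv2.cvtColor(c["img"],cv2.COLOR_BGR2HSV)
pale=((hsv[...,2]>120)&(hsv[...,1]<150)).astype(np.uint8);pale[:140]=0;pale[190:]=0;pale[:,:262]=0;pale[:,369:]=0
for nm,k,z in(("depth",m.astype(np.uint8),.02),("pale",pale,.018)):
    k=cv2.morphologyEx(k,cv2.MORPH_OPEN,np.ones((3,3)))
    v,u=np.nonzero(k);pts=np.array([ray(c,p,z)[:2] for p in zip(u,v)],np.float32)
    print(nm,cv2.minAreaRect(pts*1000))
for n,uv in(("wL",(281,163)),("wM",(315,162)),("wS",(348,161))):print(n,ray(c,uv,.012).round(4))
print("top:")
im=cv2.resize(c["img"][130:260,130:450],None,fx=2.5,fy=2.5,interpolation=cv2.INTER_CUBIC);cv2.imwrite("pics/crop1.png",im)
E
```

```text
L 492 medz 0.0662 pos [ 0.4534 -0.2481  0.066 ] diam 0.0625 reach 0.517
M 285 medz 0.0807 pos [ 0.4497 -0.1408  0.08  ] diam 0.0469 reach 0.471
S 106 medz 0.0581 pos [0.4352 0.251  0.058 ] diam 0.029 reach 0.502
oM 77 medz 0.0718 pos [0.4474 0.1309 0.072 ] diam 0.0463 reach 0.466
oS 40 medz 0.0506 pos [ 0.4369 -0.0083  0.05  ] diam 0.0282 reach 0.437
oT 122 medz 0.0772 pos [ 0.5664 -0.3535  0.078 ] diam 0.0571 reach 0.668
oL 127 medz 0.0607 pos [0.566  0.3601 0.062 ] diam 0.0614 reach 0.671
depth ((626.7999267578125, -72.00657653808594), (106.59002685546875, 320.7855224609375), 1.3846901655197144)
pale ((627.0468139648438, -72.31515502929688), (92.82215118408203, 275.1990661621094), 1.3052095174789429)
wL [0.6293 0.0172 0.012 ]
wM [ 0.6308 -0.0754  0.012 ]
wS [ 0.6322 -0.1651  0.012 ]
top:
```

View pics/crop1.png

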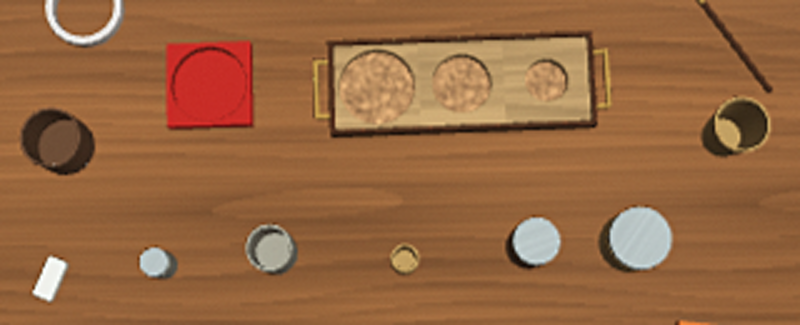

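The crop confirms it: three flat lids, at crop positions (155,262), (536,241) and (640,238). The other four are hollow. Measured heights and diameters match the description. First reach is for the large jar, aligning the tool with the world axes on the way.

>>> {"name": "apply_moves", "arguments": {
  "plan": [
    {"grip":1,"offset":[-3.8,2.7,0],"spin":0.125},
    {"grip":1,"offset":[-7.6,5.4,0],"spin":0.249},
    {"grip":1,"offset":[-11.4,8.2,0],"spin":0.249},
    {"grip":1,"offset":[-15.1,10.9,0],"spin":0.249},
    {"grip":1,"offset":[-18.9,13.6,0],"spin":0.249}
  ]
}}

```text
time_s: 0.6
tcp_pos: [0.3042, -0.4257, 0.2442]
ee_rot: [[-1.0, 0.001, -0.0], [0.001, 1.0, 0.001], [0.0, 0.001, -1.0]]
wrist_force: [0.7, -1.3, 0.1]
gripper_width: 1.002
gripper_force: 0.0
```

>>> {"name": "apply_moves", "arguments": {
  "plan": [
    {"grip":1,"offset":[-3.0,3.5,1.6],"spin":0},
    {"grip":1,"offset":[-6.0,7.1,3.2],"spin":0},
    {"grip":1,"offset":[-8.9,10.7,4.8],"spin":0},
    {"grip":1,"offset":[-11.9,14.2,6.4],"spin":0},
    {"grip":1,"offset":[-14.9,17.8,8.0],"spin":0}
  ]
}}

```text
time_s: 1.1
tcp_pos: [0.4534, -0.2477, 0.1639]
ee_rot: [[-1.0, 0.0, -0.0], [0.0, 1.0, 0.0], [0.0, 0.0, -1.0]]
wrist_force: [1.0, -0.8, -0.1]
gripper_width: 1.001
gripper_force: 0.0
```

>>> {"name": "apply_moves", "arguments": {
  "plan": [
    {"grip":1,"offset":[0,0,3.5],"spin":0},
    {"grip":1,"offset":[0,0,7.0],"spin":0},
    {"grip":1,"offset":[0,0,10.0],"spin":0},
    {"grip":1,"offset":[0,0,11.6],"spin":0},
    {"grip":0.6,"offset":[0,0,11.6],"spin":0}
  ]
}}

```text
time_s: 1.6
tcp_pos: [0.4506, -0.2488, 0.0459]
ee_rot: [[-1.0, 0.001, -0.007], [0.0, 1.0, 0.002], [0.007, 0.002, -1.0]]
wrist_force: [-0.1, 0.6, 1.0]
gripper_width: 0.965
gripper_force: 0.0
```

>>> {"name": "apply_moves", "arguments": {
  "plan": [
    {"grip":0.6,"offset":[0,0,0],"spin":0},
    {"grip":0.6,"offset":[0,0,0],"spin":0},
    {"grip":0.6,"offset":[0,0,0],"spin":0},
    {"grip":0.6,"offset":[0,0,0],"spin":0},
    {"grip":0.6,"offset":[0,0,0],"spin":0}
  ]
}}

```text
time_s: 2.1
tcp_pos: [0.4535, -0.2496, 0.0498]
ee_rot: [[-1.0, -0.0, 0.002], [-0.0, 1.0, -0.001], [-0.002, -0.001, -1.0]]
wrist_force: [0.8, 0.8, 6.3]
gripper_width: 0.729
gripper_force: 30.0
```

>>> {"name": "apply_moves", "arguments": {
  "plan": [
    {"grip":0.6,"offset":[0,0,-2],"spin":0},
    {"grip":0.6,"offset":[0,0,-5],"spin":0},
    {"grip":0.6,"offset":[0,0,-8.5],"spin":0},
    {"grip":0.6,"offset":[-1.5,2.3,-11],"spin":0},
    {"grip":0.6,"offset":[-3.5,5.4,-11],"spin":0}
  ]
}}

```text
time_s: 2.6
tcp_pos: [0.4891, -0.196, 0.1621]
ee_rot: [[-1.0, 0.003, 0.007], [0.003, 1.0, -0.001], [-0.007, -0.001, -1.0]]
wrist_force: [0.7, 0.3, -3.0]
gripper_width: 0.731
gripper_force: 30.0
```

>>> {"name": "apply_moves", "arguments": {
  "plan": [
    {"grip":0.6,"offset":[-2.6,4.1,0],"spin":0},
    {"grip":0.6,"offset":[-5.2,8.2,0],"spin":0},
    {"grip":0.6,"offset":[-7.8,12.3,0],"spin":0},
    {"grip":0.6,"offset":[-10.4,16.4,0],"spin":0},
    {"grip":0.6,"offset":[-13.0,20.5,0],"spin":0}
  ]
}}

```text
time_s: 3.1
tcp_pos: [0.6175, 0.0114, 0.1576]
ee_rot: [[-1.0, 0.0, -0.002], [0.0, 1.0, 0.0], [0.002, 0.0, -1.0]]
wrist_force: [0.6, -0.4, -3.1]
gripper_width: 0.728
gripper_force: 30.0
```

>>> {"name": "apply_moves", "arguments": {
  "plan": [
    {"grip":0.6,"offset":[-0.6,0.8,1.5],"spin":0},
    {"grip":0.6,"offset":[-0.6,0.8,4],"spin":0},
    {"grip":0.6,"offset":[-0.6,0.8,6],"spin":0},
    {"grip":0.6,"offset":[-0.6,0.8,7],"spin":0},
    {"grip":0.6,"offset":[-0.6,0.8,7],"spin":0}
  ]
}}

```text
time_s: 3.6
tcp_pos: [0.6219, 0.0169, 0.0862]
ee_rot: [[-1.0, 0.001, -0.005], [0.001, 1.0, -0.001], [0.005, -0.001, -1.0]]
wrist_force: [0.7, 0.3, -3.6]
gripper_width: 0.728
gripper_force: 30.0
```

```bash
python3 - <<'E'
from station import r
import cv2,numpy as np
a=r.capture("top")["img"];b=r.capture("scene")["img"]
A=cv2.resize(a[110:240,200:420],(660,390));B=cv2.resize(b[180:330,130:350],(600,409))[:390]
cv2.imwrite("pics/p2.png",cv2.resize(np.hstack([A,B]),(800,248)))
s=r.sense();print(s["tcp_pos"],s["wrist_force"],s["gripper_width"])
E
```

```text
[0.62392752 0.01718413 0.08895258] [-0.41328449 -0.2745816  -2.43787369] 0.7310014670016168
```

View pics/p2.png

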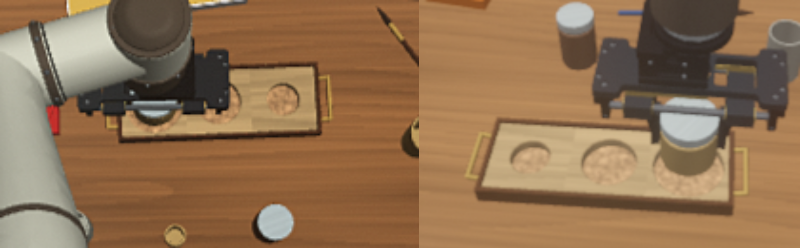

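The large jar hangs over the large well (right panel, around (688,160)). I'll lower it with a small correction in y.

>>> {"name": "apply_moves", "arguments": {
  "plan": [
    {"grip":0.6,"offset":[0,0.2,1],"spin":0},
    {"grip":0.6,"offset":[0,0.2,2],"spin":0},
    {"grip":0.6,"offset":[0,0.2,3],"spin":0},
    {"grip":0.6,"offset":[0,0.2,3.5],"spin":0},
    {"grip":0.6,"offset":[0,0.2,3.5],"spin":0}
  ]
}}

```text
time_s: 4.2
tcp_pos: [0.6234, 0.0195, 0.0537]
ee_rot: [[-1.0, -0.0, -0.001], [-0.0, 1.0, -0.001], [0.001, -0.001, -1.0]]
wrist_force: [-1.6, 0.6, 0.6]
gripper_width: 0.726
gripper_force: 30.1
```

>>> {"name": "apply_moves", "arguments": {
  "plan": [
    {"grip":0.87,"offset":[0,0,0],"spin":0},
    {"grip":0.87,"offset":[0,0,0],"spin":0},
    {"grip":0.87,"offset":[0,0,0],"spin":0},
    {"grip":0.87,"offset":[0,0,-1],"spin":0},
    {"grip":0.87,"offset":[0,0,-4],"spin":0}
  ]
}}

```text
time_s: 4.7
tcp_pos: [0.6218, 0.0191, 0.0915]
ee_rot: [[-1.0, 0.001, -0.006], [0.001, 1.0, -0.001], [0.006, -0.001, -1.0]]
wrist_force: [-0.1, -0.3, 0.3]
gripper_width: 0.867
gripper_force: 0.0
```

>>> {"name": "apply_moves", "arguments": {
  "plan": [
    {"grip":0.87,"offset":[0,0,-4.5],"spin":0},
    {"grip":0.87,"offset":[3.2,-3,-6.5],"spin":0},
    {"grip":0.87,"offset":[6.5,-6,-6.5],"spin":0},
    {"grip":0.87,"offset":[9.8,-9,-6.5],"spin":0},
    {"grip":0.87,"offset":[13.1,-12.1,-6.5],"spin":0}
  ]
}}

```text
time_s: 5.2
tcp_pos: [0.4916, -0.1023, 0.1597]
ee_rot: [[-1.0, -0.001, 0.002], [-0.001, 1.0, 0.0], [-0.002, 0.0, -1.0]]
wrist_force: [0.6, -0.6, -0.2]
gripper_width: 0.873
gripper_force: 0.0
```

>>> {"name": "apply_moves", "arguments": {
  "plan": [
    {"grip":0.87,"offset":[2.2,-2.0,0],"spin":0},
    {"grip":0.87,"offset":[4.2,-4,0],"spin":0},
    {"grip":0.87,"offset":[4.2,-4,2],"spin":0},
    {"grip":0.87,"offset":[4.2,-4,4],"spin":0},
    {"grip":0.87,"offset":[4.2,-4,4],"spin":0}
  ]
}}

```text
time_s: 5.7
tcp_pos: [0.449, -0.1416, 0.1174]
ee_rot: [[-1.0, 0.001, -0.004], [0.001, 1.0, 0.0], [0.004, 0.0, -1.0]]
wrist_force: [-0.2, 0.1, -0.7]
gripper_width: 0.871
gripper_force: 0.0
```

```bash
python3 - <<'E'
from station import r
import cv2,numpy as np
a=r.capture("top")["img"];b=r.capture("scene")["img"]
A=cv2.resize(a[110:240,200:420],(660,390));B=cv2.resize(b[180:330,130:350],(600,409))[:390]
cv2.imwrite("pics/p3.png",cv2.resize(np.hstack([A,B]),(800,248)))
s=r.sense();print(s["tcp_pos"],s["wrist_force"],s["gripper_width"])
E
```

```text
[ 0.45117741 -0.14150319  0.11931833] [ 0.3071978  -0.44847153  0.90402299] 0.8696951904683052
```

View pics/p3.png

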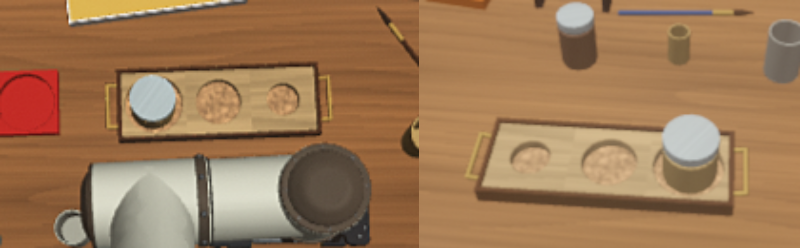

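The large jar stands in its well: lid at (153,100) in the left panel, (690,138) in the right. Next is the medium jar.

>>> {"name": "apply_moves", "arguments": {
  "plan": [
    {"grip":0.87,"offset":[0,0,3],"spin":0},
    {"grip":0.87,"offset":[0,0,5],"spin":0},
    {"grip":0.87,"offset":[0,0,6.1],"spin":0},
    {"grip":0.4,"offset":[0,0,6.1],"spin":0},
    {"grip":0.4,"offset":[0,0,6.1],"spin":0}
  ]
}}

```text
time_s: 6.3
tcp_pos: [0.4517, -0.1414, 0.0585]
ee_rot: [[-1.0, -0.001, 0.002], [-0.001, 1.0, -0.0], [-0.002, -0.0, -1.0]]
wrist_force: [0.8, 0.0, 0.0]
gripper_width: 0.762
gripper_force: 0.0
```

>>> {"name": "apply_moves", "arguments": {
  "plan": [
    {"grip":0.4,"offset":[0,0,0],"spin":0},
    {"grip":0.4,"offset":[0,0,0],"spin":0},
    {"grip":0.4,"offset":[0,0,0],"spin":0},
    {"grip":0.4,"offset":[0,0,0],"spin":0},
    {"grip":0.4,"offset":[0,0,0],"spin":0}
  ]
}}

```text
time_s: 6.8
tcp_pos: [0.4513, -0.1414, 0.0584]
ee_rot: [[-1.0, -0.0, 0.002], [-0.0, 1.0, -0.0], [-0.002, -0.0, -1.0]]
wrist_force: [-0.4, 1.8, 5.9]
gripper_width: 0.543
gripper_force: 30.0
```

>>> {"name": "apply_moves", "arguments": {
  "plan": [
    {"grip":0.4,"offset":[0,0,-2],"spin":0},
    {"grip":0.4,"offset":[0,0,-5],"spin":0},
    {"grip":0.4,"offset":[-2,0.8,-8],"spin":0},
    {"grip":0.4,"offset":[-6,2.4,-8.5],"spin":0},
    {"grip":0.4,"offset":[-10,4,-8.5],"spin":0}
  ]
}}

```text
time_s: 7.3
tcp_pos: [0.552, -0.1011, 0.1444]
ee_rot: [[-1.0, 0.001, 0.003], [0.001, 1.0, 0.0], [-0.003, 0.0, -1.0]]
wrist_force: [1.2, 0.1, -1.6]
gripper_width: 0.548
gripper_force: 30.0
```

>>> {"name": "apply_moves", "arguments": {
  "plan": [
    {"grip":0.4,"offset":[-4,1.5,0],"spin":0},
    {"grip":0.4,"offset":[-7.6,2.9,0],"spin":0},
    {"grip":0.4,"offset":[-7.6,2.9,2],"spin":0},
    {"grip":0.4,"offset":[-7.6,2.9,4.5],"spin":0},
    {"grip":0.4,"offset":[-7.6,2.9,4.5],"spin":0}
  ]
}}

```text
time_s: 7.8
tcp_pos: [0.6233, -0.0723, 0.0928]
ee_rot: [[-1.0, 0.001, -0.01], [0.001, 1.0, 0.0], [0.01, 0.0, -1.0]]
wrist_force: [-0.8, -0.1, -1.2]
gripper_width: 0.544
gripper_force: 30.0
```

```bash
python3 - <<'E'
from station import r
import cv2,numpy as np
a=r.capture("top")["img"];b=r.capture("scene")["img"]
A=cv2.resize(a[110:240,200:420],(660,390));B=cv2.resize(b[180:330,130:350],(600,409))[:390]
cv2.imwrite("pics/p4.png",cv2.resize(np.hstack([A,B]),(800,248)))
s=r.sense();print(s["tcp_pos"],s["wrist_force"],s["gripper_width"])
E
```

```text
[ 0.62623813 -0.0726567   0.09699628] [ 0.55376537  0.06028437 -0.65864031] 0.5467430893457512
```

View pics/p4.png

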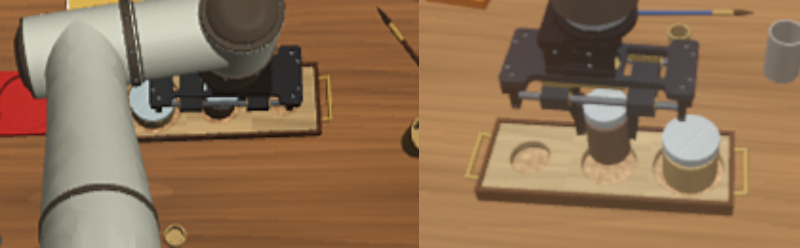

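The medium jar is over the middle well (right panel, around (607,150)). Lowering it.

>>> {"name": "apply_moves", "arguments": {
  "plan": [
    {"grip":0.4,"offset":[-0.1,0,1],"spin":0},
    {"grip":0.4,"offset":[-0.1,0,2],"spin":0},
    {"grip":0.4,"offset":[-0.1,0,3],"spin":0},
    {"grip":0.4,"offset":[-0.1,0,3.4],"spin":0},
    {"grip":0.4,"offset":[-0.1,0,3.4],"spin":0}
  ]
}}

```text
time_s: 8.4
tcp_pos: [0.6275, -0.0725, 0.0631]
ee_rot: [[-1.0, 0.0, -0.001], [0.0, 1.0, -0.0], [0.001, -0.0, -1.0]]
wrist_force: [0.0, 0.7, -1.8]
gripper_width: 0.546
gripper_force: 30.0
```

>>> {"name": "apply_moves", "arguments": {
  "plan": [
    {"grip":0.4,"offset":[0,0,0.1],"spin":0},
    {"grip":0.68,"offset":[0,0,0.1],"spin":0},
    {"grip":0.68,"offset":[0,0,0.1],"spin":0},
    {"grip":0.68,"offset":[0,0,-1],"spin":0},
    {"grip":0.68,"offset":[0,0,-4],"spin":0}
  ]
}}

```text
time_s: 8.9
tcp_pos: [0.6259, -0.0725, 0.1019]
ee_rot: [[-1.0, 0.001, -0.006], [0.001, 1.0, -0.0], [0.006, -0.0, -1.0]]
wrist_force: [0.1, -0.1, 0.3]
gripper_width: 0.676
gripper_force: 0.0
```

>>> {"name": "apply_moves", "arguments": {
  "plan": [
    {"grip":0.68,"offset":[0,0,-4.5],"spin":0},
    {"grip":0.68,"offset":[2.4,4,-6],"spin":0},
    {"grip":0.68,"offset":[4.8,8.1,-6],"spin":0},
    {"grip":0.68,"offset":[7.2,12.2,-6],"spin":0},
    {"grip":0.68,"offset":[9.6,16.2,-6],"spin":0}
  ]
}}

```text
time_s: 9.4
tcp_pos: [0.5311, 0.0909, 0.1651]
ee_rot: [[-1.0, 0.001, 0.002], [0.001, 1.0, 0.001], [-0.002, 0.001, -1.0]]
wrist_force: [0.5, 0.6, -0.5]
gripper_width: 0.682
gripper_force: 0.0
```

>>> {"name": "apply_moves", "arguments": {
  "plan": [
    {"grip":0.68,"offset":[2.4,4,0],"spin":0},
    {"grip":0.68,"offset":[4.8,8.1,0],"spin":0},
    {"grip":0.68,"offset":[7.2,12.2,0],"spin":0},
    {"grip":0.68,"offset":[9.6,16.2,0],"spin":0},
    {"grip":0.68,"offset":[9.6,16.2,3],"spin":0}
  ]
}}

```text
time_s: 9.9
tcp_pos: [0.4366, 0.2582, 0.1384]
ee_rot: [[-1.0, -0.008, 0.01], [-0.008, 1.0, 0.009], [-0.01, 0.009, -1.0]]
wrist_force: [0.9, -0.2, -1.1]
gripper_width: 0.681
gripper_force: 0.0
```

>>> {"name": "apply_moves", "arguments": {
  "plan": [
    {"grip":0.68,"offset":[0,0,2],"spin":0},
    {"grip":0.68,"offset":[0,0,3],"spin":0},
    {"grip":0.68,"offset":[0,0,3],"spin":0}
  ]
}}

```text
time_s: 10.2
tcp_pos: [0.4355, 0.2512, 0.1031]
ee_rot: [[-1.0, 0.0, -0.001], [0.0, 1.0, -0.001], [0.001, -0.001, -1.0]]
wrist_force: [0.1, -0.1, -0.0]
gripper_width: 0.682
gripper_force: 0.0
```

```bash
python3 - <<'E'
from station import r
import cv2,numpy as np
a=r.capture("top")["img"];b=r.capture("scene")["img"]
A=cv2.resize(a[110:260,140:390],(650,390));B=cv2.resize(b[170:310,150:420],(752,390))
cv2.imwrite("pics/p5.png",cv2.resize(np.hstack([A,B]),(800,222)))
s=r.sense();print(s["tcp_pos"],s["wrist_force"],s["gripper_width"])
E
```

```text
[0.43654401 0.25181342 0.10455212] [0.19312526 0.24060216 1.52538232] 0.6817431922196948
```

View pics/p5.png

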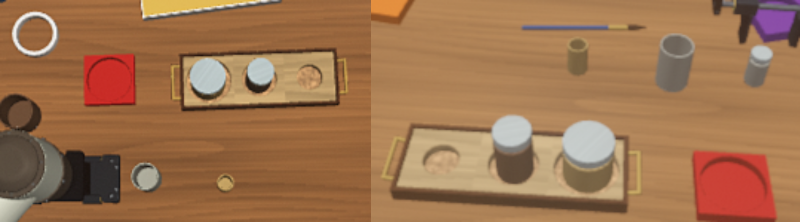

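The large and medium jars stand in their wells (lids at (208,78) and (261,74)). The gripper is over the small pot.

>>> {"name": "apply_moves", "arguments": {
  "plan": [
    {"grip":0.68,"offset":[0.05,0,3],"spin":0},
    {"grip":0.68,"offset":[0.05,0,5],"spin":0},
    {"grip":0.68,"offset":[0.05,0,6.2],"spin":0},
    {"grip":0.68,"offset":[0.05,0,6.2],"spin":0},
    {"grip":0.25,"offset":[0.05,0,6.2],"spin":0}
  ]
}}

```text
time_s: 10.8
tcp_pos: [0.4362, 0.252, 0.0426]
ee_rot: [[-1.0, 0.0, 0.002], [0.0, 1.0, 0.001], [-0.002, 0.001, -1.0]]
wrist_force: [-0.1, -0.1, -0.2]
gripper_width: 0.645
gripper_force: 0.0
```

>>> {"name": "apply_moves", "arguments": {
  "plan": [
    {"grip":0.25,"offset":[0,0,0],"spin":0},
    {"grip":0.25,"offset":[0,0,0],"spin":0},
    {"grip":0.25,"offset":[0,0,0],"spin":0},
    {"grip":0.25,"offset":[0,0,0],"spin":0},
    {"grip":0.25,"offset":[0,0,0],"spin":0}
  ]
}}

```text
time_s: 11.3
tcp_pos: [0.4354, 0.2518, 0.042]
ee_rot: [[-1.0, -0.0, 0.001], [-0.0, 1.0, 0.0], [-0.001, 0.0, -1.0]]
wrist_force: [-0.9, 0.0, 3.1]
gripper_width: 0.337
gripper_force: 30.0
```

>>> {"name": "apply_moves", "arguments": {
  "plan": [
    {"grip":0.25,"offset":[0,0,-2],"spin":0},
    {"grip":0.25,"offset":[0,0,-6],"spin":0},
    {"grip":0.25,"offset":[0,0,-10.5],"spin":0},
    {"grip":0.25,"offset":[-1,-2.2,-13.5],"spin":0},
    {"grip":0.25,"offset":[-3,-6.4,-13.5],"spin":0}
  ]
}}

```text
time_s: 11.8
tcp_pos: [0.4677, 0.1903, 0.1817]
ee_rot: [[-1.0, -0.005, 0.01], [-0.005, 1.0, 0.007], [-0.01, 0.007, -1.0]]
wrist_force: [2.1, 0.6, -0.7]
gripper_width: 0.338
gripper_force: 30.0
```

>>> {"name": "apply_moves", "arguments": {
  "plan": [
    {"grip":0.25,"offset":[-2,-4.3,0],"spin":0},
    {"grip":0.25,"offset":[-4,-8.6,0],"spin":0},
    {"grip":0.25,"offset":[-6,-12.9,0],"spin":0},
    {"grip":0.25,"offset":[-8,-17.2,0],"spin":0},
    {"grip":0.25,"offset":[-10,-21.5,0],"spin":0}
  ]
}}

```text
time_s: 12.3
tcp_pos: [0.5655, -0.0292, 0.1763]
ee_rot: [[-1.0, 0.0, -0.0], [0.0, 1.0, 0.0], [0.0, 0.0, -1.0]]
wrist_force: [1.1, 0.5, -0.6]
gripper_width: 0.336
gripper_force: 30.0
```

>>> {"name": "apply_moves", "arguments": {
  "plan": [
    {"grip":0.25,"offset":[-2.1,-4.3,0],"spin":0},
    {"grip":0.25,"offset":[-4.2,-8.7,0],"spin":0},
    {"grip":0.25,"offset":[-6.3,-13.5,0],"spin":0},
    {"grip":0.25,"offset":[-6.3,-13.5,0],"spin":0},
    {"grip":0.25,"offset":[-6.3,-13.5,3],"spin":0}
  ]
}}

```text
time_s: 12.8
tcp_pos: [0.631, -0.1646, 0.1496]
ee_rot: [[-1.0, 0.002, 0.009], [0.002, 1.0, -0.001], [-0.009, -0.001, -1.0]]
wrist_force: [0.8, 0.5, -0.7]
gripper_width: 0.332
gripper_force: 30.0
```

>>> {"name": "apply_moves", "arguments": {
  "plan": [
    {"grip":0.25,"offset":[0,0,3],"spin":0},
    {"grip":0.25,"offset":[0,0,6],"spin":0},
    {"grip":0.25,"offset":[0,0,7],"spin":0},
    {"grip":0.25,"offset":[0,0,7],"spin":0}
  ]
}}

```text
time_s: 13.2
tcp_pos: [0.627, -0.162, 0.0748]
ee_rot: [[-1.0, -0.0, -0.004], [-0.0, 1.0, 0.0], [0.004, 0.0, -1.0]]
wrist_force: [-0.6, 0.2, -0.6]
gripper_width: 0.339
gripper_force: 30.0
```

```bash
python3 - <<'E'
from station import r
import cv2,numpy as np
a=r.capture("top")["img"];b=r.capture("scene")["img"]
A=cv2.resize(a[110:240,200:420],(660,390));B=cv2.resize(b[180:330,130:350],(600,409))[:390]
cv2.imwrite("pics/p6.png",cv2.resize(np.hstack([A,B]),(800,248)))
s=r.sense();print(s["tcp_pos"],s["wrist_force"],s["gripper_width"])
E
```

```text
[ 0.62907958 -0.16230938  0.07780746] [-0.39069392  0.05339041  0.00694114] 0.33756755528188825
```

View pics/p6.png

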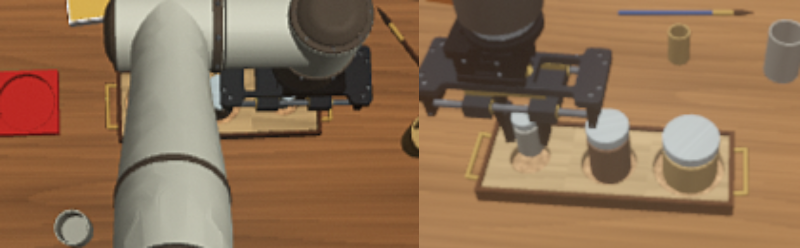

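The pot is above the narrow well (right panel, around (527,150)). Lowering it.

>>> {"name": "apply_moves", "arguments": {
  "plan": [
    {"grip":0.25,"offset":[0,-0.15,1],"spin":0},
    {"grip":0.25,"offset":[0,-0.15,2],"spin":0},
    {"grip":0.25,"offset":[0,-0.15,2.8],"spin":0},
    {"grip":0.25,"offset":[0,-0.15,3.1],"spin":0},
    {"grip":0.25,"offset":[0,-0.15,3.1],"spin":0}
  ]
}}

```text
time_s: 13.8
tcp_pos: [0.6278, -0.1639, 0.0461]
ee_rot: [[-1.0, -0.0, -0.001], [-0.0, 1.0, -0.0], [0.001, -0.0, -1.0]]
wrist_force: [-2.8, 1.1, 4.3]
gripper_width: 0.337
gripper_force: 30.0
```

Seated, with light contact. Release and rise.

>>> {"name": "apply_moves", "arguments": {
  "plan": [
    {"grip":0.48,"offset":[0,0,0],"spin":0},
    {"grip":0.48,"offset":[0,0,0],"spin":0},
    {"grip":0.48,"offset":[0,0,0],"spin":0},
    {"grip":0.48,"offset":[0,0,-1],"spin":0},
    {"grip":0.48,"offset":[0,0,-4],"spin":0}
  ]
}}

```text
time_s: 14.3
tcp_pos: [0.626, -0.1638, 0.0831]
ee_rot: [[-1.0, 0.001, -0.007], [0.001, 1.0, 0.001], [0.007, 0.001, -1.0]]
wrist_force: [0.5, -0.0, -0.1]
gripper_width: 0.478
gripper_force: 0.0
```

>>> {"name": "apply_moves", "arguments": {
  "plan": [
    {"grip":0.48,"offset":[0,0,-4],"spin":0},
    {"grip":0.48,"offset":[0,0,-8.5],"spin":0},
    {"grip":0.48,"offset":[3,-3.5,-10],"spin":0},
    {"grip":0.48,"offset":[6,-7,-10],"spin":0},
    {"grip":0.48,"offset":[9,-10.5,-10],"spin":0}
  ]
}}

```text
time_s: 14.8
tcp_pos: [0.5376, -0.2697, 0.1874]
ee_rot: [[-1.0, -0.001, 0.003], [-0.001, 1.0, -0.001], [-0.003, -0.001, -1.0]]
wrist_force: [0.4, -0.9, 0.3]
gripper_width: 0.481
gripper_force: 0.0
```

>>> {"name": "apply_moves", "arguments": {
  "plan": [
    {"grip":0.48,"offset":[3,-3.5,0],"spin":0},
    {"grip":0.48,"offset":[6,-7,0],"spin":0},
    {"grip":0.48,"offset":[6,-7,0],"spin":0},
    {"grip":0.48,"offset":[6,-7,0],"spin":0},
    {"grip":0.48,"offset":[6,-7,0],"spin":0}
  ]
}}

```text
time_s: 15.3
tcp_pos: [0.4787, -0.3386, 0.186]
ee_rot: [[-1.0, -0.0, 0.001], [-0.0, 1.0, -0.0], [-0.001, -0.0, -1.0]]
wrist_force: [-0.4, -0.3, -0.7]
gripper_width: 0.483
gripper_force: 0.0
```

```bash
python3 - <<'E'
from station import r
import cv2,numpy as np
from h import *
c=r.capture("top");b=r.capture("scene")["img"];W=cloud(c)
cv2.imwrite("pics/p7.png",np.hstack([cv2.resize(c["img"][110:260,130:430],(460,230)),cv2.resize(b[160:310,130:350],(337,230))]))
for n,x,y,z in(("L",.6248,.0198,.07),("M",.627,-.072,.084),("S",.629,-.164,.062),("oM",.4474,.1309,.072),("oS",.4369,-.0083,.05),("oL",.566,.36,.062),("oT",.5664,-.3535,.078)):
    m=(abs(W[...,0]-x)<.045)&(abs(W[...,1]-y)<.045)&(abs(W[...,2]-z)<.008)
    v,u=np.nonzero(m)
    if len(u)<5: print(n,"hidden");continue
    (cx,cy),q=cv2.minEnclosingCircle(np.c_[u,v].astype(np.float32));print(n,ray(c,(cx,cy),z).round(4),W[m][:,2].mean().round(4),W[m][:,2].std().round(4))
E
```

```text
L [0.6222 0.0206 0.07  ] 0.0701 0.0024
M [ 0.6257 -0.0712  0.084 ] 0.0841 0.0023
S [ 0.6274 -0.1622  0.062 ] 0.0617 0.0021
oM [0.4473 0.1308 0.072 ] 0.072 0.0028
oS [ 0.4369 -0.0083  0.05  ] 0.05 0.0027
oL [0.5655 0.3603 0.062 ] 0.061 0.0031
oT hidden
```

View pics/p7.png

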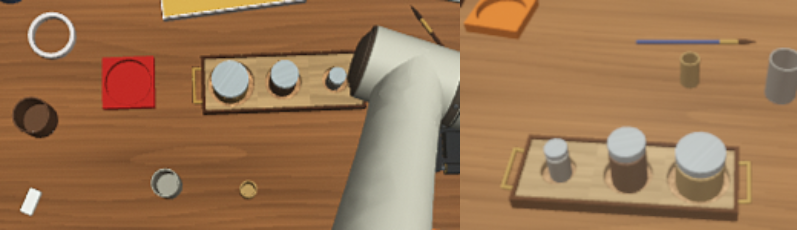

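All three jars stand upright in their wells (lids at (230,80), (285,75) and (337,77)), with lid tops at 70, 84 and 62 mm as they should be. Three of the open jars have not moved. The arm hides the tumbler, but nothing went near it.

```bash
python3 -c "
from station import r
print(r.finish_job())"
```

```text
the job is handed in; nothing more can be done
None
```

The three lidded jars stand upright in their matching caddy wells and the job is handed in; three open jars measured unmoved, while the tumbler was hidden in the last measurement, though the arm never went near it.

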